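# Put the grinder back in service: reset the grind and stow the spanner

## Robot

A 6-joint arm with a two-finger parallel gripper is mounted at the origin on the work surface. World frame = base frame: x ahead of the robot, y to its left, z up, the work surface at z = 0. Lengths are in m, angles in rad, forces in N, time in s.
With the tool pointing down it reaches from about 0.3 to 0.775 m from the base axis. Payload 14.6 kg.
Tool frame: the origin (TCP) lies on the front face of the gripper's body, between the roots of the fingers; the fingertips stand 97 mm ahead of it and the grasp point (between the pads) lies 78 mm ahead of it; z points along the fingers, x is the direction in which the jaws open and shut, and the axes are right-handed (so a half turn about z gives the same grasp; the last joint's range is limited). The gripper opens to 94 mm and grips with 3 to 60 N. Pads are 16 mm wide; open, the fingers measure 119 mm over their backs; the gripper's body (75 mm by 177 mm) begins 78 mm behind the grasp point.
Start: joints at [-1.359, 0.3, 1.521, -0, 1.321, -0.067], TCP at [0.151, -0.529, 0.303] pointing down, gripper open.
Joint ranges: [-3.03, 3.03], [-0.79, 2.21], [0.23, 2.52], [-1.04, 4.18], [0, 3.07], [-2.55, 2.55]. Speed limits (rad/s): [2.22, 2.22, 2.57, 3.14, 3.14, 3.14].

## Interface

Orientations are given as [roll, pitch, yaw] about the fixed x, y, z axes, in that order (R = Rz(yaw) Ry(pitch) Rx(roll)).
In Python, from station import sensors, camera, ctrl gives the robot as it stands.
- The arm moves only by the tool move_arm, never from a script. Its argument "rows" is text: rows parted by semicolons, each of 6 numbers parted by spaces: the shift along the tool's x, y, z in mm, then the turn, a rotation vector about the tool's x, y, z in rad. In form: x y z wx wy wz; .... A call has 1 to 20 rows; each row shifts and turns the pose as measured when the row begins, along the tool's axes as they then stand; what a row does not reach is not made up. A row lasts 1/8 s, in which the tool goes at most 62.5 mm and 10.7 degrees, less where a joint would pass 70% of its speed; a pose out of reach is approached as far as the arm can. A call with a gripper value outside its range is refused whole. "grip" is the opening, from -1 (shut) to 1 (fully open), set as the call begins (left out, the last holds). The fingers move at their own pace and stop on an object; "newtons" is the grip in N (left out, the last holds). Time passes only in rows, so rows that do not move let the fingers close. It gives the time, the measured TCP pose, the force and the opening at its end, in the units of the state.
- sensors.get_obs(): the state, without advancing time (a new reading comes with each control period).
- camera(name): name is "side" or "top" or "wrist"; returns a dict with "color" (420x560x3 uint8, blue, green, red), "z_map" (420x560 float32, m along the optical axis (not along the pixel's ray), 0 where there is no reading), "mtx" (3x3 intrinsics, pixels), "position" and "attitude" of the camera in the world; the wrist camera has in their place "hand_eye" (4x4, takes a point from camera to tool coordinates, whose origin is the TCP and whose axes are the tool frame's). Camera axes: x right, y down, z forward; pixel columns grow to the right and rows downward; lengths in m; the calibration is good to about 2 mm. The wrist camera is an equidistant fisheye: a pixel r from the principal point sees the ray r / f radians off the axis. A picture is of the moment at which its call begins: read the wrist's pose just before it.
- ctrl.hand_in(): hands the job in, once; it reports no verdict.
The state is a dict: "time_s": time; "qpos": joint angles; "joint_vel": joint speeds; "tau": joint torques, N m; "ee_pos": TCP position; "eef_rot": TCP orientation; "force": force on the tool from outside, world axes, zero at the start; "moment": the same for the moment, N m; "grip_width": finger opening in m.
Only numpy, scipy, OpenCV 4.12 (cv2) and the standard library are available. Lean on these libraries where they do the work, as an engineer would, in place of code of your own. Each camera call takes 0.05 s, during which the arm holds its last target.

## Task

The coffee grinder's burrs have just been cleaned. Draw the spring plunger on the grind lever out, swing the lever round to the slot with the raised button beside it and let the pin snap fully home there; and put the hook spanner away, lying flat in the tray lane whose label shows it. Leave everything else on the counter where it is.

Things in the scene. Friction and masses are not known exactly. Their poses are not given: they have to be found in the camera images.
- grinder: White coffee grinder, bean hopper off, fixed; round black dial plate on top (244 mm across, top 220 mm up). Origin: on the counter, on the vertical axis of the collar; front (chute) is -x. The steel collar on the plate (radius 75 mm, 40 mm high) has seven radial index slots in its front rim, open on top, 11 mm wide, 20 degrees apart, the middle one facing -x; a line and dot on the plate outside each.
- lever (a joint): Turn of the grind lever about the collar's axis, rad, positive counter-clockwise from above; 0 when it points to the grinder's -x, slots at -1.047, -0.698, -0.349, 0, 0.349, 0.698, 1.047. Starts at the middle slot. Stiff (0.25 N m), stays where left. The arm runs outward over the rim, its top 55 mm above the plate.
- lever_pointer (a point): Point on the lever's centre line, 110 mm out from the collar's axis, level with the dial plate's top (z = 220 mm). It stands at the dot or marker of the slot that the lever points to. Its -x axis points outward along the lever. The plunger's housing on the lever, 26 mm wide, lies just inward of it, 82 to 104 mm from the axis.
- plunger (a joint): Pull of the spring plunger on the lever, m: 0 pin fully home in a slot, 0.016 right out; positive is horizontal, away from the collar's axis. The pin clears the rim at 0.012; let go between slots it rides on the rim at 0.010 to 0.0115. Spring 5 N at 0, plus 0.4 N per mm. The 8 mm pin has a round nose, 1.5 mm play each side in a slot, and draws itself in within about 3 mm of a slot's middle.
- plunger_neck (a point): On the axis of the plunger's bare steel shaft (12 mm thick, horizontal, 252 mm up), 122 mm from the collar's axis with the pin home; moves with the plunger; -x axis points outward. Bare 18 mm inward (to the housing, pin home) and 18 mm outward (to the knob). Free above; the dial plate, 32 mm below, ends 122 mm from the axis. Two fingers can straddle the shaft from above and draw the knob outward.
- plunger_knob (a point): Centre of the black round knob on the plunger's outer end: 40 mm across, 16 mm thick along the plunger, 148 mm from the collar's axis with the pin home. Axes as the neck's.
- marker: Raised steel button, 20 mm across, 5 mm high, fixed on the dial plate 110 mm from the collar's axis, outside one of the four slots one or two steps either side of the middle: it marks the slot wanted. The other slots have only 7 mm flat dots. Origin: centre of its underside.
- spanner: Loose hook spanner, about 176 mm long, 0.15 to 0.3 kg, lying flat on the counter. Origin: under the middle of its black rubber grip (92 x 24 x 18 mm, along x); the steel shank and curved hook run to +x, to 131 mm from the origin, the hook bulging to +y, up to 27 mm off its centre line. It balances about 8 mm to +x of the origin.
- tray: Fixed wooden tool tray, walls 24 mm high and 6 mm thick, floor 6 mm. Three equal lanes along its x axis, each 230 mm long and 76 mm wide, side by side at 82 mm pitch. Origin: on the counter under the middle of the middle lane. At its -x end is a ledge, 16 mm high and 52 mm wide, with one white label per lane.
- label_spanner: White label, 40 x 52 mm, on the tray's ledge, with a dark picture of the hook spanner (straight grip and open C-shaped hook). The labels of the other two lanes show a scoop (thin handle and full disc; the scoop lies in that lane) and a tamper (broad foot and thick handle; that lane is empty). Labels can be in any order. Origin: under its centre.
- label_spanner_lane (a point): Middle of the floor (6 mm above the counter) of the lane that belongs to the hook-spanner label; x along the lane.
- scoop: Steel coffee scoop, 140 mm long, loose, lying in its own lane; leave it there.
- cup: White ceramic mug, 76 mm across, 62 mm high, loose, on the counter; leave it.
- tamper: Steel tamper, 58 mm across, 92 mm high, standing on a rubber mat; leave it.
- bean_jar: Bean jar, 92 mm across, 150 mm high, loose, at the back; leave it.
- pitcher: Steel milk pitcher, 86 mm across, 105 mm high, loose, at the back; leave it.
- hopper: The grinder's bean hopper, 180 mm across, 190 mm high, standing loose on the counter at the left; leave it.
There are look-alikes about, which are no part of the job. Leave any purple or red look-alike of the spanner alone.

How it is judged:
At the end, for the whole second after the job is handed in: Lever pointer within 8 mm of the raised button, plunger pin home (under 2 mm); spanner flat and still on the floor of its own labelled lane, along it either way round (0.25 rad), the middle of its grip within 30 mm of the lane's centre line and 80 mm of its middle (horizontal distance between lever_pointer and marker below 0.008 m and value of joint plunger below 0.002 m and y of spanner in the frame of label_spanner_lane between -0.03 and 0.03 m and x of spanner in the frame of label_spanner_lane between -0.08 and 0.08 m and z of spanner in the frame of label_spanner_lane below 0.008 m and angle between spanner's own z axis and vertical below 0.15 rad and angle between the x axis of spanner and the x axis of label_spanner_lane, either way round below 0.25 rad and linear speed of spanner below 0.02 m/s); the robot touches nothing.
It fails at once if another thing on the counter is moved more than 40 mm or tipped (distance of any of scoop, cup, tamper, bean_jar, pitcher, hopper from where it was at the start of the episode above 0.04 m or angle between any of scoop, cup, tamper, bean_jar, pitcher, hopper's own z axis and vertical above 0.5 rad).
It also fails if it takes over 51 s, if anything falls off the work surface, if the arm or the gripper's body presses on something with over 40 N, if the wrist force passes 120 N, or if a joint passes its speed limit or range.

## Working session

There is one attempt and no reset: what is moved stays moved. The work goes in short steps, Python scripts to look and compute and a tool call to move; the robot and the scene stay as the last step left them, time stands still between calls to the robot, and variables do not carry over. Pictures are saved under pics/ and viewed, and the job is handed in when it is done.

Besides the shell and the picture viewer there is one more tool, called after "Emit:" as name(argument=value, ...), one argument or row to a line, values as JSON. move_arm: Moves the arm, as the interface text tells. Its arguments: {"type":"object","properties":{"rows":{"type":"string"},"grip":{"type":"number"},"newtons":{"type":"number"}},"required":["rows"]}

```bash
ls; mkdir -p pics
cat > h.py <<'E'
import numpy as np, cv2, pickle
from station import sensors, camera, ctrl
from scipy.spatial.transform import Rotation as R
E
python3 - <<'E'
from h import *
o=sensors.get_obs();print(o)
for n in ['side','top','wrist']:
    c=camera(n);cv2.imwrite(f'pics/{n}0.png',c['color']);pickle.dump((c,o),open(f'{n}0.pkl','wb'))
    print(n,{k:v for k,v in c.items() if k not in('color','z_map')})
E
```

```text
pics
{'time_s': 0.0, 'qpos': array([-1.35860527e+00,  3.00463312e-01,  1.52158498e+00, -2.82697825e-05,
        1.32067308e+00, -6.66249622e-02]), 'joint_vel': array([ 0.00058729,  0.00046176,  0.00013124,  0.00084412, -0.00074013,
        0.00154031]), 'tau': array([-1.36297320e-03, -5.31805944e+01, -3.52735555e+01,  7.07765669e-02,
        2.44184292e-02, -9.08290872e-05]), 'ee_pos': array([ 0.15131778, -0.52862072,  0.30208888]), 'eef_rot': array([-3.14154483e+00,  1.12803566e-03, -1.29197327e+00]), 'force': array([ 0.51673075,  0.60451326, -0.09333917]), 'moment': array([-0.02496455,  0.00854957, -0.02446529]), 'grip_width': 0.09433271716661104}
side {'mtx': array([[441.5551696 ,   0.        , 291.97396771],
       [  0.        , 441.5551696 , 217.00900155],
       [  0.        ,   0.        ,   1.        ]]), 'position': array([-0.15666379, -1.19756694,  1.15888824]), 'attitude': array([-2.2140431 , -0.0198064 , -0.48938189])}
top {'mtx': array([[426.38520291,   0.        , 281.66490276],
       [  0.        , 426.38520291, 201.75462899],
       [  0.        ,   0.        ,   1.        ]]), 'position': array([ 0.3945803 , -0.03871333,  1.36388675]), 'attitude': array([-3.06922659,  0.00405998, -1.55860563])}
wrist {'mtx': array([[325.1922621 ,   0.        , 277.86844088],
       [  0.        , 325.1922621 , 209.73995126],
       [  0.        ,   0.        ,   1.        ]]), 'hand_eye': array([[ 9.99998865e-01,  1.29859949e-03,  7.63356495e-04,
        -6.41812517e-04],
       [-1.45797161e-03,  9.61793694e-01,  2.73771372e-01,
        -8.09113583e-02],
       [-3.78672100e-04, -2.73772175e-01,  9.61794496e-01,
        -8.23008873e-02],
       [ 0.00000000e+00,  0.00000000e+00,  0.00000000e+00,
         1.00000000e+00]])}
```

View pics/side0.png

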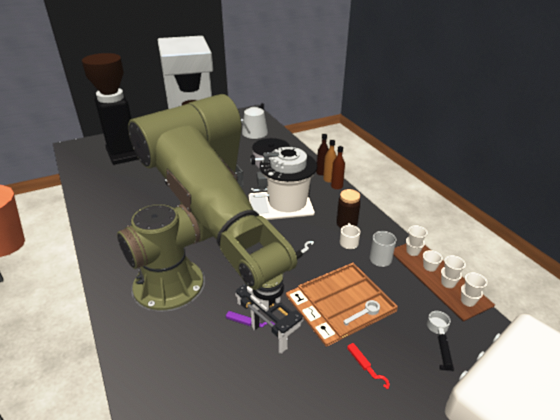

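View pics/top0.png

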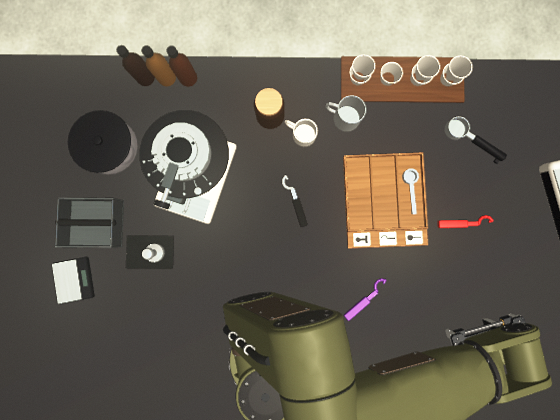

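View pics/wrist0.png

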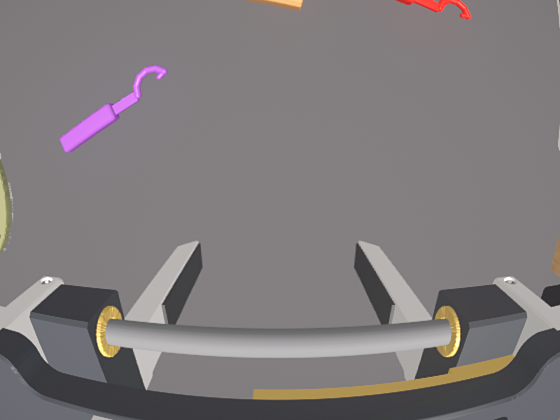

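Run:
```python
from h import *
im=cv2.imread('pics/top0.png')
a=cv2.resize(im[100:230,130:245],None,fx=5,fy=5,interpolation=cv2.INTER_CUBIC)[:600]
cv2.imwrite('pics/c1.png',a)
b=cv2.resize(im[145:255,270:440],None,fx=4.5,fy=4.5,interpolation=cv2.INTER_CUBIC)
cv2.imwrite('pics/c2.png',b)
s=cv2.imread('pics/side0.png')
cv2.imwrite('pics/c3.png',cv2.resize(s[135:225,235:335],None,fx=6,fy=6,interpolation=cv2.INTER_CUBIC))
```

```text
(no output)
```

View pics/c1.png

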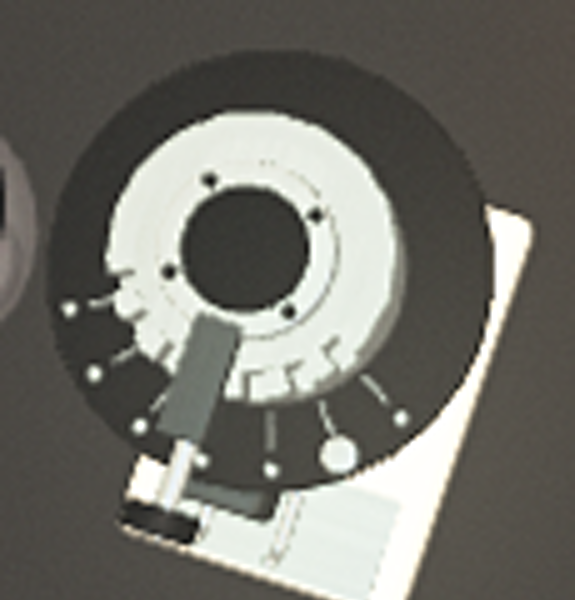

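View pics/c2.png

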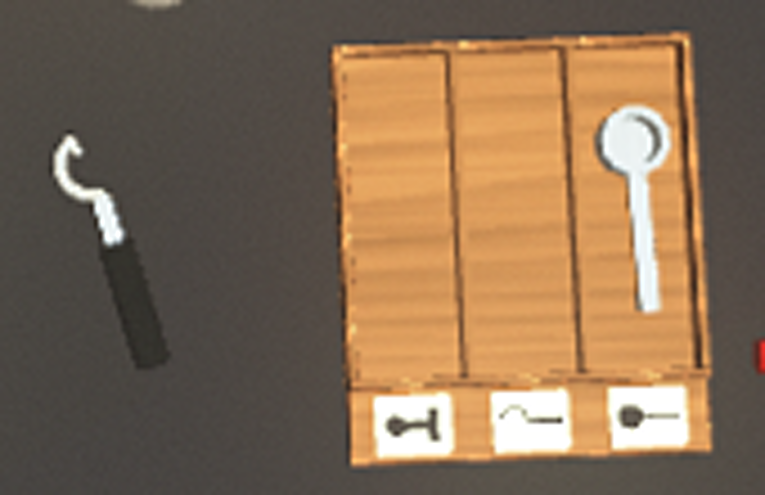

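View pics/c3.png

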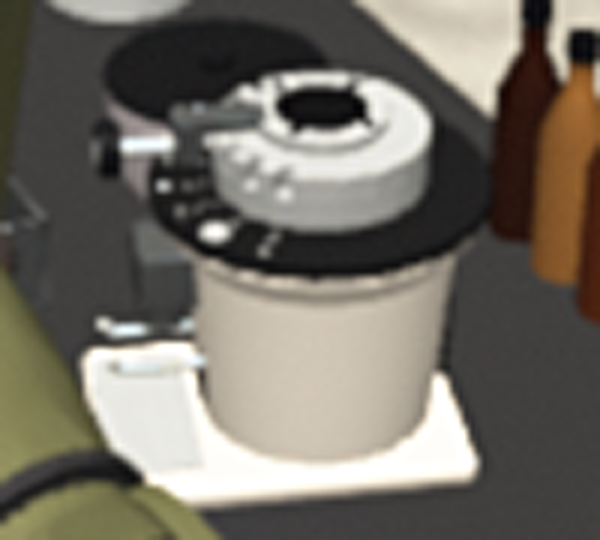

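```bash
cat >> h.py <<'E'
def load(n): return pickle.load(open(n+'.pkl','rb'))
def ray(c,u,v,o=None):
    K=c['mtx']
    if 'hand_eye' in c:
        d=np.array([u-K[0,2],v-K[1,2]])/K[0,0]; th=np.hypot(*d)
        r=np.r_[d/max(th,1e-9)*np.sin(th),np.cos(th)]
        T=np.eye(4);T[:3,:3]=R.from_euler('xyz',o['eef_rot']).as_matrix();T[:3,3]=o['ee_pos'];T=T@c['hand_eye']
        return T[:3,3],T[:3,:3]@r
    r=np.linalg.inv(K)@[u,v,1.]
    return np.array(c['position']),R.from_euler('xyz',c['attitude']).as_matrix()@r
def atz(c,u,v,z,o=None):
    p,d=ray(c,u,v,o);return p+d*(z-p[2])/d[2]
def dep(c,u,v,o=None):
    p,d=ray(c,u,v,o);Z=c['z_map'][int(round(v)),int(round(u))]
    if 'hand_eye' in c:
        th=np.hypot(u-c['mtx'][0,2],v-c['mtx'][1,2])/c['mtx'][0,0]; return p+d*Z/np.cos(th)
    return p+d*Z
def tri(c1,p1,c2,p2,o1=None,o2=None):
    a,d=ray(c1,*p1,o1);b,e=ray(c2,*p2,o2);d=d/np.linalg.norm(d);e=e/np.linalg.norm(e)
    s=np.linalg.lstsq(np.c_[d,-e],b-a,rcond=None)[0]
    A=a+s[0]*d;B=b+s[1]*e;return (A+B)/2,np.linalg.norm(A-B)
E
python3 - <<'E'
from h import *
np.set_printoptions(precision=4,suppress=True)
c,o=load('top0')
dots=[(70,308),(94,373),(139,427),(202,460),(272,470),(340,455),(402,418)]
P=[]
for i,(u,v) in enumerate(dots):
    u=130+u/5;v=100+v/5
    p=atz(c,u,v,.225 if i==5 else .22);P.append(p);print(i,p,dep(c,u,v))
P=np.array(P)
from scipy.optimize import least_squares
f=least_squares(lambda x:np.r_[[P[i,:2]-x[:2]+.11*np.array([np.cos(x[2]+(i-3)*np.pi/9),np.sin(x[2]+(i-3)*np.pi/9)]) for i in range(7)]].ravel(),[.6,.3,0])
print('grinder',f.x,f.fun.reshape(-1,2)*1e3)
for n,(u,v) in dict(knobc=(160,522),necks=(180,480),levertop=(205,390)).items():
    print(n,atz(c,130+u/5,100+v/5,.252),dep(c,130+u/5,100+v/5))
for n,(u,v) in dict(grip_end=(152,362),grip_front=(113,243),hook=(70,140),laneTL=(340,55),lane_mid1t=(449,55),lane_mid1b=(465,375),lane2t=(565,50),lane2b=(580,370),lab=(531,421),lab1=(414,426),lab3=(648,416),floor=(510,220)).items():
    u=270+u/4.5;v=145+v/4.5
    print(n,dep(c,u,v),atz(c,u,v,.016),atz(c,u,v,.024))
E
```

```text
0 [0.5822 0.3416 0.22  ] [0.5826 0.3424 0.2175]
1 [0.5468 0.3273 0.22  ] [0.5467 0.3271 0.2206]
2 [0.5177 0.302  0.22  ] [0.5179 0.3025 0.2183]
3 [0.5002 0.2673 0.22  ] [0.5002 0.2673 0.2202]
4 [0.4953 0.2294 0.22  ] [0.4955 0.2299 0.2178]
5 [0.5034 0.1919 0.225 ] [0.5037 0.1925 0.2219]
6 [0.5243 0.1599 0.22  ] [0.5239 0.1594 0.2231]
grinder [ 0.6053  0.2341 -0.3082] [[ 0.3765  0.0008]
 [ 0.3644  0.2546]
 [-0.4823  0.6299]
 [-0.2401 -0.1504]
 [-0.115  -0.2371]
 [-0.2022 -0.4062]
 [ 0.2986 -0.0917]]
knobc [0.4645 0.2798 0.252 ] [0.4632 0.2742 0.2714]
necks [0.4866 0.27   0.252 ] [0.4862 0.2686 0.2572]
levertop [0.5342 0.2584 0.252 ] [0.5311 0.2516 0.2771]
grip_end [ 0.4181 -0.1028  0.0155] [ 0.4181 -0.1028  0.016 ] [ 0.418  -0.1024  0.024 ]
grip_front [ 0.5013 -0.0745  0.018 ] [ 0.5015 -0.0746  0.016 ] [ 0.5008 -0.0744  0.024 ]
hook [ 0.575  -0.0435  0.0097] [ 0.5742 -0.0434  0.016 ] [ 0.5731 -0.0434  0.024 ]
laneTL [ 0.6373 -0.2343  0.0152] [ 0.6371 -0.2342  0.016 ] [ 0.6357 -0.2331  0.024 ]
lane_mid1t [ 0.6371 -0.3104  0.0213] [ 0.638  -0.3115  0.016 ] [ 0.6366 -0.3098  0.024 ]
lane_mid1b [ 0.4116 -0.3211  0.0206] [ 0.4117 -0.322   0.016 ] [ 0.4116 -0.3204  0.024 ]
lane2t [ 0.6412 -0.3917  0.0233] [ 0.6426 -0.3937  0.016 ] [ 0.6411 -0.3915  0.024 ]
lane2b [ 0.4161 -0.4014  0.0203] [ 0.4161 -0.4025  0.016 ] [ 0.416  -0.4004  0.024 ]
lab [ 0.3801 -0.3678  0.0169] [ 0.3801 -0.368   0.016 ] [ 0.3802 -0.3661  0.024 ]
lab1 [ 0.3756 -0.2861  0.0168] [ 0.3756 -0.2863  0.016 ] [ 0.3757 -0.2848  0.024 ]
lab3 [ 0.3845 -0.4518  0.0093] [ 0.3846 -0.4498  0.016 ] [ 0.3846 -0.4473  0.024 ]
floor [ 0.5216 -0.3554  0.0102] [ 0.5211 -0.3541  0.016 ] [ 0.5203 -0.3522  0.024 ]
```

```bash
cat >> h.py <<'E'
def plan(pos,yaw,step=55,ang=.17,n=None):
    o=sensors.get_obs();p=np.array(o['ee_pos']);A=R.from_euler('xyz',o['eef_rot']);B=R.from_euler('xyz',[np.pi,0,yaw])
    w=(A.inv()*B).as_rotvec();D=np.array(pos)-p
    n=n or int(np.ceil(max(np.linalg.norm(D)*1e3/step,np.linalg.norm(w)/ang,1)))
    out=[]
    for i in range(n):
        Ai=A*R.from_rotvec(w*i/n)
        out.append(' '.join(f'{x:.1f}' for x in Ai.inv().apply(D/n)*1e3)+' '+' '.join(f'{x:.3f}' for x in w/n))
    print(n,'; '.join(out))
E
python3 - <<'E'
from h import *
plan([.4673,-.0861,.25],-1.247)
E
```

```text
10 -33.8 -42.6 5.3 -0.000 0.000 -0.004; -33.7 -42.7 5.3 -0.000 0.000 -0.004; -33.5 -42.9 5.2 -0.000 0.000 -0.004; -33.3 -43.0 5.2 -0.000 0.000 -0.004; -33.1 -43.2 5.2 -0.000 0.000 -0.004; -32.9 -43.3 5.2 -0.000 0.000 -0.004; -32.7 -43.5 5.2 -0.000 0.000 -0.004; -32.5 -43.6 5.2 -0.000 0.000 -0.004; -32.3 -43.7 5.2 -0.000 0.000 -0.004; -32.1 -43.9 5.2 -0.000 0.000 -0.004
```

Candidates for the spanner in the top view are the black/steel one at (295,200), the purple one at (365,300) and the red one at (466,223). I choose the black/steel one; crop c2 shows the black grip and bare steel hook. For the button, the candidates are the seven dots, and the large one at about (198,191) is the sixth slot (+0.698). The lane is the middle one, since its label shows an open C with a straight grip at (388,239).

Emit:
move_arm(
  rows="-34 -43 5 0 0 -0.004; -34 -43 5 0 0 -0.004; -33.5 -43 5 0 0 -0.004; -33 -43 5 0 0 -0.004; -33 -43 5 0 0 -0.004; -33 -43 5 0 0 -0.004; -33 -43.5 5 0 0 -0.004; -32.5 -43.5 5 0 0 -0.004; -32 -44 5 0 0 -0.004; -32 -44 5 0 0 -0.004; 0 0 0 0 0 0",
  grip=1,
)

```text
time_s: 1.52
ee_pos: [0.4771, -0.0716, 0.2497]
eef_rot: [3.142, 0.002, -1.253]
force: [0.2, 0.1, -0.4]
grip_width: 0.0938
```

Run:
```python
from h import *
o=sensors.get_obs();print(o['ee_pos'],o['eef_rot'],o['time_s'])
c=camera('wrist');cv2.imwrite('pics/w1.png',c['color']);pickle.dump((c,o),open('w1.pkl','wb'))
c=camera('side');cv2.imwrite('pics/s1.png',c['color']);pickle.dump((c,o),open('s1.pkl','wb'))
```

```text
[ 0.47705026 -0.07158891  0.24973048] [ 3.14158115e+00  1.83064305e-03 -1.25262147e+00] 1.525
```

View pics/w1.png

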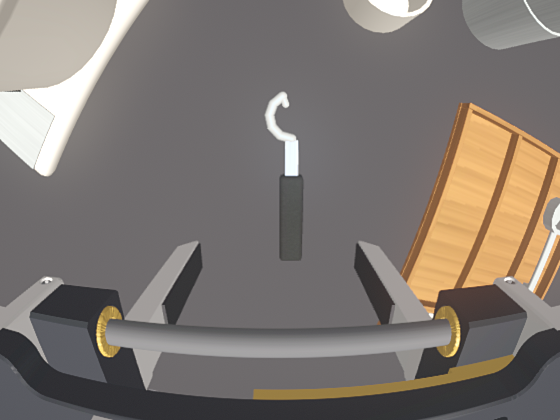

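View pics/s1.png

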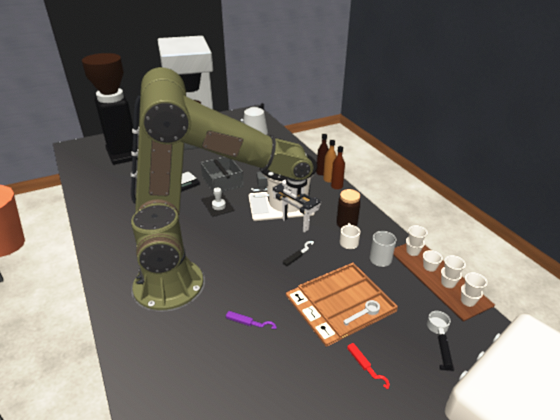

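Run:
```python
from h import *
np.set_printoptions(precision=4,suppress=True)
c,o=load('w1');t,_=load('top0');s,o1=load('s1')
f=atz(c,291,177,.018,o);b=atz(c,290.5,254,.018,o);print(f,b,(f+b)/2,np.linalg.norm(f-b),np.arctan2(*(f-b)[1::-1]))
print(dep(c,291,185,o),dep(c,290,245,o))
print('tri front', tri(c,(291,177),t,(270+113/4.5,145+243/4.5),o), 'hooktip',tri(c,(283,95),t,(270+70/4.5,145+138/4.5),o))
print('rear',tri(c,(290.5,258),t,(270+152/4.5,145+365/4.5),o))
# tray via wrist: far-left top corner, walls
print('tray corner',atz(c,466,105,.024,o), tri(c,(466,105),t,(270+335/4.5,145+47/4.5),o))
m=(f+b)/2;g=m[:2]+.008*np.array([np.cos(.32),np.sin(.32)]);print(g)
plan([*g,.16],-1.247)
```

```text
[ 0.5045 -0.0752  0.018 ] [ 0.427  -0.1013  0.018 ] [ 0.4657 -0.0883  0.018 ] 0.08175327887973548 0.3247683176032823
[ 0.4967 -0.0779  0.0172] [ 0.4366 -0.0975  0.0181]
tri front (array([ 0.5025, -0.0756,  0.0064]), np.float64(0.00154662365643885)) hooktip (array([ 0.5803, -0.0429, -0.0172]), np.float64(0.0013762935807535895))
rear (array([ 0.4165, -0.1044,  0.004 ]), np.float64(0.0021232081317157274))
tray corner [ 0.6404 -0.2239  0.024 ] (array([ 0.6438, -0.2313,  0.0112]), np.float64(0.00025395580049614023))
[ 0.4733 -0.0858]
2 5.3 3.1 45.0 0.000 0.001 -0.004; 5.3 3.1 45.0 0.000 0.001 -0.004
```

Run:
```python
from h import *
plan([.4675,-.087,.102],-1.248,step=40)
```

```text
4 2.5 3.0 37.0 0.000 0.000 -0.002; 2.5 3.0 37.0 0.000 0.000 -0.002; 2.5 3.0 37.0 0.000 0.000 -0.002; 2.5 3.0 37.0 0.000 0.000 -0.002
```

Emit:
move_arm(
  rows="2.5 3 30 0 0 -0.002; 2.5 3 30 0 0 -0.002; 2.5 3 30 0 0 -0.002; 2.5 3 25 0 0 -0.002; 0 0 10 0 0 0; 0 0 0 0 0 0",
)

```text
time_s: 2.38
ee_pos: [0.4648, -0.0944, 0.1239]
eef_rot: [-3.139, -0.001, -1.257]
force: [0.2, -0.9, 0.0]
grip_width: 0.0939
```

Run:
```python
from h import *
o=sensors.get_obs();print(o['ee_pos'],o['eef_rot'],o['time_s'])
plan([.4675,-.087,.101],-1.248,step=40)
```

```text
[ 0.46478418 -0.0943724   0.1238903 ] [-3.13906369e+00 -9.19313761e-04 -1.25711471e+00] 2.375
1 -6.2 -4.8 22.9 -0.003 -0.001 -0.009
```

Emit:
move_arm(
  rows="-4 -3 10 -0.003 -0.001 -0.009; -1 -1 10 0 0 0; 0 0 2 0 0 0; 0 0 0 0 0 0",
)

```text
time_s: 2.88
ee_pos: [0.468, -0.0882, 0.1023]
eef_rot: [-3.14, -0.002, -1.247]
force: [0.7, -0.9, -0.2]
grip_width: 0.0939
```

Emit:
move_arm(
  rows="0 0 0 0 0 0; 0 0 0 0 0 0; 0 0 0 0 0 0; 0 0 0 0 0 0; 0 0 0 0 0 0; 0 0 0 0 0 0",
  grip=-1,
  newtons=35,
)

```text
time_s: 3.62
ee_pos: [0.4683, -0.0883, 0.1029]
eef_rot: [-3.139, -0.002, -1.247]
force: [0.1, -0.1, 0.2]
grip_width: 0.0373
```

Run:
```python
from h import *
o=sensors.get_obs();print(o['ee_pos'],o['eef_rot'],o['time_s'],o['grip_width'],o['force'])
```

```text
[ 0.46829514 -0.08829176  0.10287163] [-3.13888957e+00 -2.17764508e-03 -1.24741849e+00] 3.625 0.037261298437374364 [ 0.11410644 -0.08763636  0.20864784]
```

Emit:
move_arm(
  rows="0 0 0 0 0 0; 0 0 0 0 0 0; 0 0 0 0 0 0; 0 0 0 0 0 0",
)

```text
time_s: 4.12
ee_pos: [0.4683, -0.0883, 0.1029]
eef_rot: [-3.139, -0.002, -1.247]
force: [0.3, 0.3, 0.7]
grip_width: 0.0237
```

Emit:
move_arm(
  rows="0 0 -10 0 0 0; 0 0 -25 0 0 0; 0 0 -25 0 0 0; 0 0 -5 0 0 0; 0 0 0 0 0 0",
)

```text
time_s: 4.75
ee_pos: [0.4674, -0.088, 0.1701]
eef_rot: [-3.141, -0.001, -1.247]
force: [0.5, 1.0, -2.8]
grip_width: 0.0236
```

Run:
```python
from h import *
o=sensors.get_obs();print(o['ee_pos'],o['eef_rot'],o['time_s'],o['grip_width'],o['force'])
c=camera('wrist');cv2.imwrite('pics/w2.png',c['color']);pickle.dump((c,o),open('w2.pkl','wb'))
```

```text
[ 0.4673889  -0.08802737  0.17014353] [-3.14050029e+00 -1.12820680e-03 -1.24738421e+00] 4.75 0.023574859493350826 [ 0.45509723  1.012258   -2.80342793]
```

View pics/w2.png

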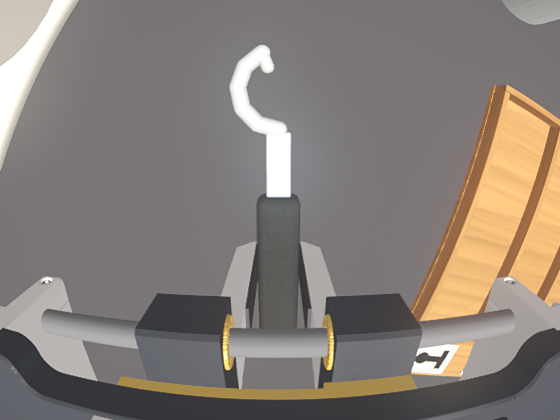

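Run:
```python
from h import *
plan([.4925,-.3596,.17],-1.525,step=40)
```

```text
7 37.9 8.9 0.0 -0.000 -0.000 0.040; 38.3 7.4 0.0 -0.000 -0.000 0.040; 38.5 5.9 0.0 -0.000 -0.000 0.040; 38.7 4.4 0.0 -0.000 -0.000 0.040; 38.9 2.8 -0.0 -0.000 -0.000 0.040; 38.9 1.3 -0.0 -0.000 -0.000 0.040; 39.0 -0.3 -0.0 -0.000 -0.000 0.040
```

Emit:
move_arm(
  rows="38 9 0 0 0 0.04; 38 7 0 0 0 0.04; 38 6 0 0 0 0.04; 38 4 0 0 0 0.04; 38 3 0 0 0 0.04; 35 1 0 0 0 0.04; 25 0 0 0 0 0.02; 10 0 0 0 0 0; 0 0 0 0 0 0",
)

```text
time_s: 5.92
ee_pos: [0.4885, -0.3557, 0.159]
eef_rot: [3.131, 0.008, -1.514]
force: [-0.1, 0.2, -2.2]
grip_width: 0.0233
```

Run:
```python
from h import *
o=sensors.get_obs();print(o['ee_pos'],o['eef_rot'],o['time_s'],o['grip_width'],o['force'])
for n in ['wrist','top']:
    c=camera(n);cv2.imwrite(f'pics/{n}3.png',c['color']);pickle.dump((c,o),open(f'{n}3.pkl','wb'))
```

```text
[ 0.48850719 -0.35573083  0.1589992 ] [ 3.13084676  0.00823831 -1.51390157] 5.925 0.023334442668438985 [-0.11694978  0.16306442 -2.24723335]
```

View pics/wrist3.png

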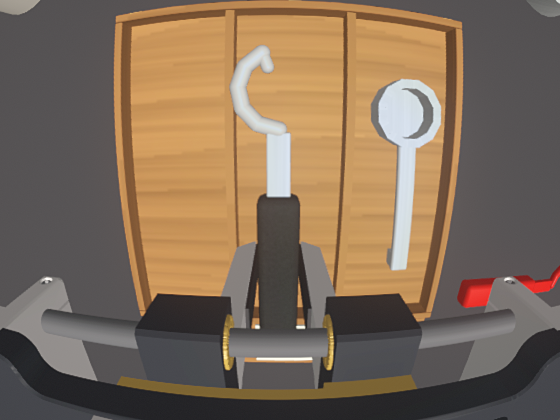

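View pics/top3.png

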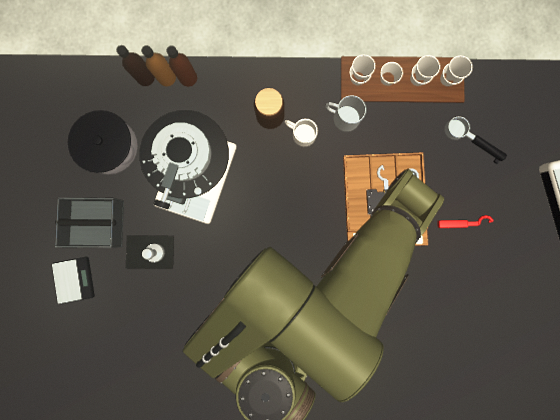

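Run:
```python
from h import *
np.set_printoptions(precision=4,suppress=True)
c,o=load('wrist3')
L=[atz(c,u,v,.024,o) for u,v in[(230,15),(232,100),(234,200)]]
Rr=[atz(c,u,v,.024,o) for u,v in[(350,17),(347,100),(342,200),(337,290)]]
print(np.array(L));print(np.array(Rr))
for A in(L,Rr):
    A=np.array(A);print(np.polyfit(A[:,0],A[:,1],1), np.polyval(np.polyfit(A[:,0],A[:,1],1),.5265))
print('outer',atz(c,124,18,.024,o),atz(c,461,22,.024,o))
o=sensors.get_obs();plan([.4925,-.3605,.145],-1.525,step=40)
```

```text
[[ 0.6385 -0.3134  0.024 ]
 [ 0.5793 -0.3184  0.024 ]
 [ 0.5111 -0.3222  0.024 ]]
[[ 0.6427 -0.3932  0.024 ]
 [ 0.5843 -0.3942  0.024 ]
 [ 0.5157 -0.3971  0.024 ]
 [ 0.444  -0.4024  0.024 ]]
[ 0.0687 -0.3576] -0.32140188980628553
[ 0.0465 -0.4222] -0.39766093722296636
outer [ 0.6417 -0.235   0.024 ] [ 0.657  -0.4783  0.024 ]
1 5.8 -3.7 14.3 0.011 0.008 0.012
```

Emit:
move_arm(
  rows="4 -3 10 0.011 0.008 0.012; 2 -1 15 0 0 0; 0 0 10 0 0 0; 0 0 5 0 0 0; 0 0 0 0 0 0",
)

```text
time_s: 6.65
ee_pos: [0.4934, -0.3591, 0.1158]
eef_rot: [-3.141, 0.001, -1.524]
force: [0.3, -0.1, -2.3]
grip_width: 0.0236
```

Run:
```python
from h import *
o=sensors.get_obs();print(o['ee_pos'],o['eef_rot'],o['time_s'],o['grip_width'],o['force'])
plan([.4925,-.361,.1095],-1.525,step=40)
```

```text
[ 0.49337961 -0.35913046  0.11575341] [-3.14142537e+00  5.11601771e-04 -1.52357589e+00] 6.65 0.023638122831797913 [ 0.3104626  -0.07668237 -2.34623014]
1 1.8 1.0 6.3 -0.000 0.001 0.001
```

Emit:
move_arm(
  rows="1.8 0 3 0 0 0; 0 0 2.5 0 0 0; 0 0 0 0 0 0",
)

```text
time_s: 7.02
ee_pos: [0.4937, -0.3613, 0.1106]
eef_rot: [-3.141, -0.0, -1.524]
force: [0.6, 0.4, -2.6]
grip_width: 0.0236
```

Emit:
move_arm(
  rows="0 0 0 0 0 0; 0 0 0 0 0 0; 0 0 0 0 0 0",
  grip=-0.1,
)

```text
time_s: 7.4
ee_pos: [0.4941, -0.3616, 0.1118]
eef_rot: [-3.139, -0.002, -1.524]
force: [0.1, 0.4, 0.6]
grip_width: 0.0419
```

Emit:
move_arm(
  rows="0 0 -10 0 0 0; 0 0 -25 0 0 0; 0 0 -35 0 0 0; 0 0 -40 0 0 0; 0 0 -30 0 0 0; 0 0 -10 0 0 0; 0 0 0 0 0 0",
)

```text
time_s: 8.28
ee_pos: [0.4935, -0.3611, 0.2697]
eef_rot: [-3.137, -0.003, -1.524]
force: [0.6, -0.1, -1.1]
grip_width: 0.0424
```

Run:
```python
from h import *
o=sensors.get_obs();print(o['ee_pos'],o['eef_rot'],o['time_s'],o['grip_width'],o['force'])
for n in ['wrist']:
    c=camera(n);cv2.imwrite(f'pics/{n}4.png',c['color']);pickle.dump((c,o),open(f'{n}4.pkl','wb'))
```

```text
[ 0.4934509  -0.36111752  0.26969835] [-3.13742483e+00 -3.09150974e-03 -1.52358225e+00] 8.275 0.04236732497228018 [ 0.64033591 -0.12776508 -1.12422775]
```

View pics/wrist4.png

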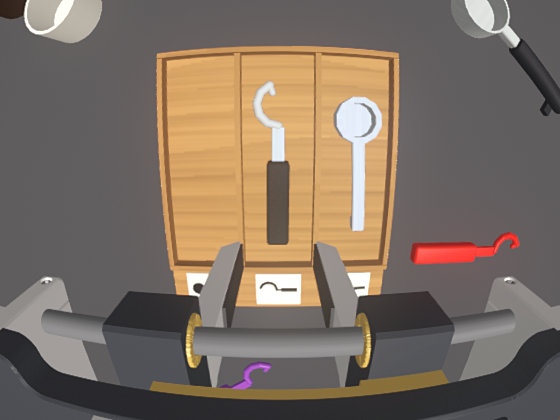

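Run:
```python
from h import *
plan([.46,.28,.42],1.263,ang=.16)
```

```text
18 -35.6 0.1 -8.5 0.000 -0.000 -0.155; -35.2 -5.4 -8.5 0.000 -0.000 -0.155; -34.0 -10.7 -8.4 0.000 -0.000 -0.155; -31.9 -15.8 -8.4 0.000 -0.000 -0.155; -29.1 -20.6 -8.4 0.000 -0.000 -0.155; -25.6 -24.8 -8.4 0.000 -0.000 -0.155; -21.5 -28.5 -8.4 0.000 -0.000 -0.155; -16.8 -31.4 -8.4 0.000 -0.000 -0.155; -11.8 -33.7 -8.4 0.000 -0.000 -0.155; -6.4 -35.1 -8.4 0.000 -0.000 -0.155; -1.0 -35.7 -8.4 0.000 -0.000 -0.155; 4.5 -35.4 -8.4 0.000 -0.000 -0.155; 9.9 -34.3 -8.4 0.000 -0.000 -0.155; 15.1 -32.3 -8.4 0.000 -0.000 -0.155; 19.9 -29.6 -8.4 0.000 -0.000 -0.155; 24.2 -26.2 -8.4 0.000 -0.000 -0.155; 28.0 -22.1 -8.4 0.000 -0.000 -0.155; 31.0 -17.6 -8.4 0.000 -0.000 -0.155
```

Emit:
move_arm(
  rows="-35.5 0 -14 0 0 -0.155; -35 -5.5 -12 0 0 -0.155; -34 -11 -12 0 0 -0.155; -32 -16 -12 0 0 -0.155; -29 -20.5 -12 0 0 -0.155; -25.5 -25 -10 0 0 -0.155; -21.5 -28.5 -10 0 0 -0.155; -17 -31.5 -10 0 0 -0.155; -12 -34 -10 0 0 -0.155; -6.5 -35 -8 0 0 -0.155; -1 -36 -8 0 0 -0.155; 4.5 -35 -8 0 0 -0.155; 10 -34 -6 0 0 -0.155; 15 -32 -6 0 0 -0.155; 20 -29.5 -4 0 0 -0.155; 24 -26 -4 0 0 -0.155; 22 -15 -2 0 0 -0.15; 14 -6 0 0 0 -0.08; 0 0 0 0 0 0",
  grip=0,
)

```text
time_s: 10.7
ee_pos: [0.4386, 0.268, 0.3975]
eef_rot: [-3.107, 0.009, 1.276]
force: [0.5, -0.1, 0.6]
grip_width: 0.0471
```

Run:
```python
from h import *
o=sensors.get_obs();print(o['ee_pos'],o['eef_rot'],o['time_s'],o['grip_width'],o['qpos'])
for n in ['wrist']:
    c=camera(n);cv2.imwrite(f'pics/{n}5.png',c['color']);pickle.dump((c,o),open(f'{n}5.pkl','wb'))
```

```text
[0.43857457 0.26800777 0.39747527] [-3.10669625  0.00881509  1.27601632] 10.7 0.04710487215493622 [ 0.47122749  0.17462077  1.45728031  0.01784743  1.54095796 -0.8054464 ]
```

View pics/wrist5.png

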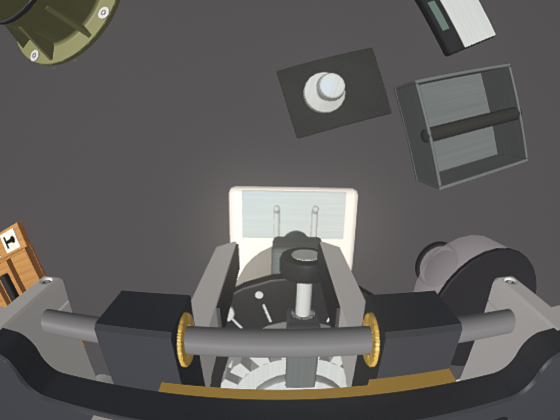

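Run:
```python
from h import *
np.set_printoptions(precision=4,suppress=True)
c,o=load('wrist5');t,_=load('top0')
print('knobdep',dep(c,301,265,o),'shaft',dep(c,304,298,o), dep(c,302,312,o))
for u,v in[(303,285),(304,310)]:print(atz(c,u,v,.257,o))
print('tri knob end centre',tri(c,(301,262),t,(130+160/5,100+522/5),o))
print('marker',atz(c,259,295,.22,o),dep(c,259,295,o))
cv2.imwrite('pics/c5.png',cv2.resize(c['color'][220:400,190:370],None,fx=3.3,fy=3.3,interpolation=cv2.INTER_CUBIC))
ax=np.array([.6053,.2341]);d=np.array([-np.cos(-.308),-np.sin(-.308)]);n=np.array([-d[1],d[0]])
for p in [dep(c,304,298,o),atz(c,303,285,.257,o),atz(c,304,310,.257,o)]:print((p[:2]-ax)@d,(p[:2]-ax)@n)
```

```text
knobdep [0.4591 0.279  0.2703] shaft [0.4929 0.2729 0.2578] [0.5045 0.2681 0.2588]
[0.4819 0.2751 0.257 ]
[0.5043 0.27   0.257 ]
tri knob end centre (array([0.4641, 0.2789, 0.2541]), np.float64(0.0006911877964192379))
marker [0.4995 0.2312 0.22  ] [0.4991 0.2313 0.2207]
0.11884275238289907 -0.0029519817316104313
0.13005978398068235 -0.0017015437726954144
0.10716323421649471 -0.003566860625366399
```

View pics/c5.png

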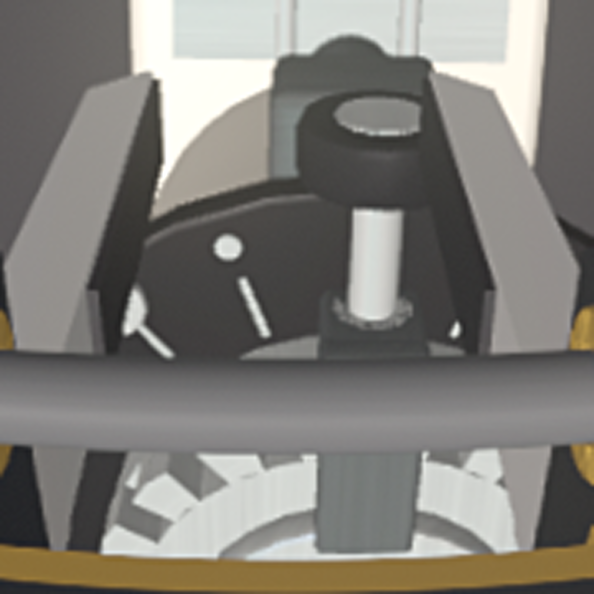

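Run:
```python
from h import *
plan([.483,.274,.38],1.263,step=25)
```

```text
2 9.7 20.6 8.0 -0.017 0.005 0.006; 9.7 20.4 8.4 -0.017 0.005 0.006
```

Emit:
move_arm(
  rows="10 20 8 -0.017 0.005 0.006; 8 16 6 -0.017 0.005 0.006; 0 2 0 0 0 0; 0 0 0 0 0 0",
)

```text
time_s: 11.25
ee_pos: [0.4814, 0.2714, 0.381]
eef_rot: [-3.141, 0.0, 1.255]
force: [0.3, -0.0, -0.1]
grip_width: 0.047
```

Run:
```python
from h import *
o=sensors.get_obs();print(o['ee_pos'],o['eef_rot'],o['time_s'],o['grip_width'],o['qpos'])
plan([.483,.274,.329],1.263,step=25)
for n in ['wrist','side']:
    c=camera(n);pickle.dump((c,o),open(f'{n}6.pkl','wb'))
    im=c['color'][200:400,160:400] if n=='wrist' else c['color'][120:240,210:350]
    cv2.imwrite(f'pics/{n}6.png',cv2.resize(im,None,fx=3 if n=='wrist' else 5,fy=3 if n=='wrist' else 5,interpolation=cv2.INTER_CUBIC))
```

```text
[0.48144178 0.27141359 0.38101871] [-3.14057696e+00  3.36941874e-04  1.25456549e+00] 11.25 0.04702430782105568 [ 4.46923860e-01  2.59532223e-01  1.39173605e+00  4.60013340e-04
  1.49129129e+00 -8.07678212e-01]
3 1.0 0.2 17.3 -0.000 0.000 -0.003; 1.0 0.2 17.3 -0.000 0.000 -0.003; 1.0 0.2 17.3 -0.000 0.000 -0.003
```

View pics/wrist6.png

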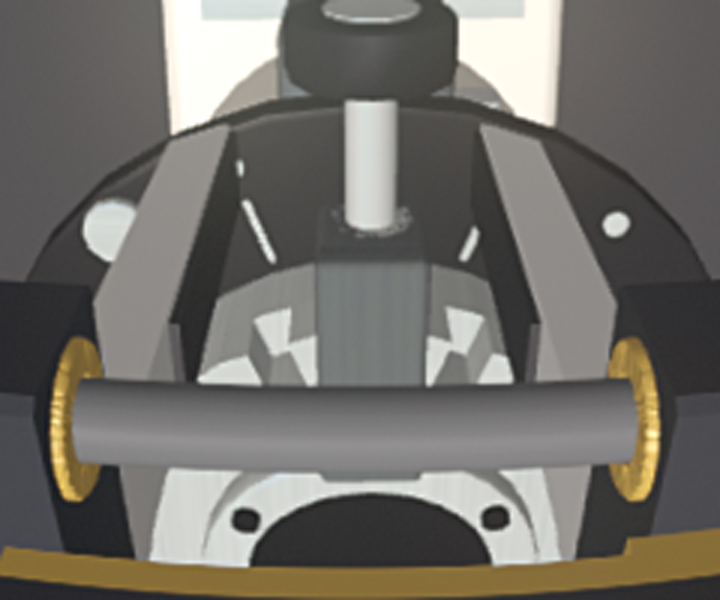

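View pics/side6.png

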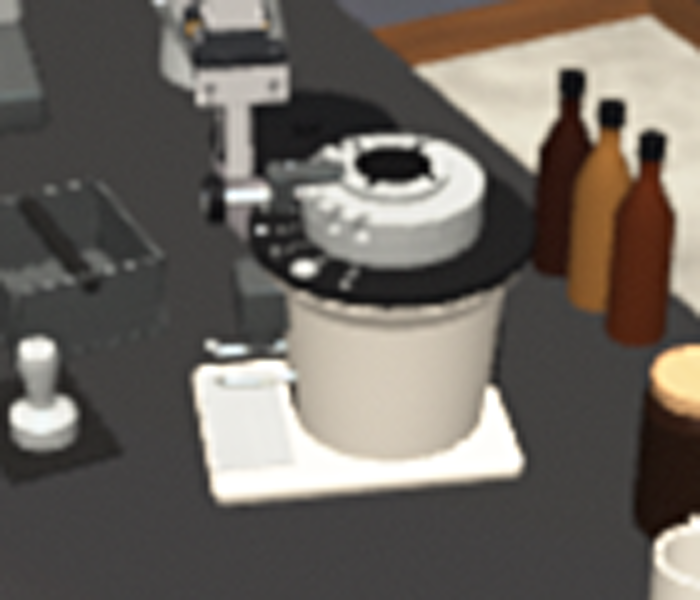

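Emit:
move_arm(
  rows="2 0 17 0 0 -0.003; 1 0 16 0 0 -0.003; 1 0 12 0 0 -0.003; 0 0 6 0 0 0; 0 0 0 0 0 0",
)

```text
time_s: 11.98
ee_pos: [0.4817, 0.2757, 0.3261]
eef_rot: [-3.14, 0.001, 1.265]
force: [0.8, -0.3, 0.1]
grip_width: 0.0468
```

Run:
```python
from h import *
o=sensors.get_obs();print(o['ee_pos'],o['eef_rot'],o['time_s'],o['grip_width'],o['force'])
ax=np.array([.6053,.2341]);d=np.array([-np.cos(-.308),-np.sin(-.308)]);n=np.array([-d[1],d[0]]);p=o['ee_pos'][:2]-ax;print(p@d,p@n)
for n in ['wrist','side']:
    c=camera(n);pickle.dump((c,o),open(f'{n}7.pkl','wb'))
    im=c['color'][200:400,160:400] if n=='wrist' else c['color'][120:240,210:350]
    cv2.imwrite(f'pics/{n}7.png',cv2.resize(im,None,fx=3 if n=='wrist' else 5,fy=3 if n=='wrist' else 5,interpolation=cv2.INTER_CUBIC))
```

```text
[0.48166561 0.27567105 0.32611573] [-3.13999836e+00  7.01595256e-04  1.26517093e+00] 11.975 0.046821960598572375 [ 0.78655841 -0.3016352   0.14578183]
0.13041877450374056 -0.00213460848028231
```

View pics/wrist7.png

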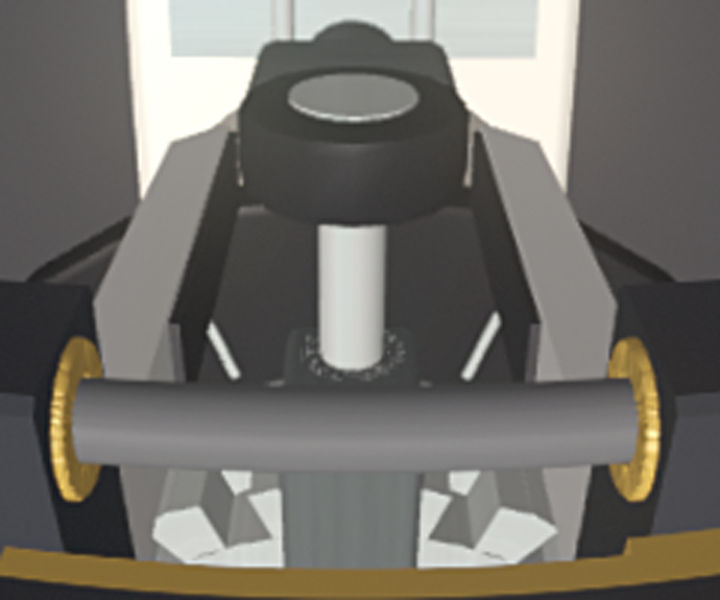

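View pics/side7.png

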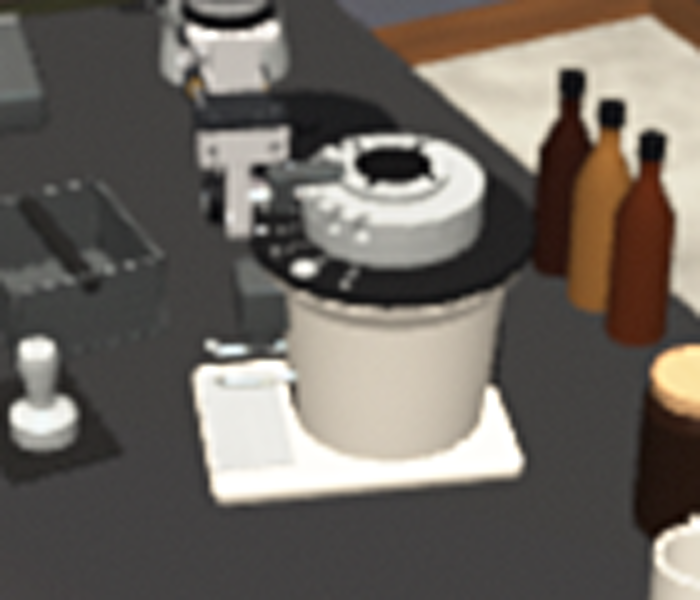

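Emit:
move_arm(
  rows="-0.5 3 -1 0 0 0; 0 0 0 0 0 0; 0 0 0 0 0 0; 0 0 0 0 0 0; 0 0 0 0 0 0; 0 0 0 0 0 0; 0 0 0 0 0 0",
  grip=-1,
  newtons=45,
)

```text
time_s: 12.95
ee_pos: [0.4849, 0.2742, 0.329]
eef_rot: [3.141, -0.001, 1.265]
force: [0.6, -0.9, -0.0]
grip_width: 0.0107
```

Run:
```python
from h import *
o=sensors.get_obs();print(o['ee_pos'],o['eef_rot'],o['time_s'],o['grip_width'],o['force'])
ax=np.array([.6053,.2341]);d=np.array([-np.cos(-.308),-np.sin(-.308)]);n=np.array([-d[1],d[0]]);p=o['ee_pos'][:2]-ax;print(p@d,p@n)
```

```text
[0.484919   0.27419303 0.32899495] [ 3.14094589e+00 -1.20524559e-03  1.26493959e+00] 12.95 0.010710781192432774 [ 0.62858383 -0.90452901 -0.02168599]
0.12687042625819 -0.0017124204053383177
```

Emit:
move_arm(
  rows="0 -4 0 0 0 0; 0 -4 0 0 0 0; 0 -4 0 0 0 0; 0 -3 0 0 0 0; 0 0 0 0 0 0",
)

```text
time_s: 13.58
ee_pos: [0.4729, 0.2778, 0.329]
eef_rot: [3.131, -0.004, 1.263]
force: [8.4, -1.4, -3.5]
grip_width: 0.0105
```

Run:
```python
from h import *
o=sensors.get_obs();print(o['ee_pos'],o['eef_rot'],o['time_s'],o['grip_width'],o['force'])
ax=np.array([.6053,.2341]);d=np.array([-np.cos(-.308),-np.sin(-.308)]);n=np.array([-d[1],d[0]]);p=o['ee_pos'][:2]-ax;print(p@d,p@n,np.dot(o['force'][:2],d))
for n in ['wrist']:
    c=camera(n);pickle.dump((c,o),open(f'{n}8.pkl','wb'))
    im=c['color'][200:400,160:400] if n=='wrist' else c['color'][120:240,210:350]
    cv2.imwrite(f'pics/{n}8.png',cv2.resize(im,None,fx=3 if n=='wrist' else 5,fy=3 if n=='wrist' else 5,interpolation=cv2.INTER_CUBIC))
```

```text
[0.47293426 0.27781743 0.32902981] [ 3.13084557 -0.0035628   1.26295375] 13.575 0.010543760638174748 [ 8.43223457 -1.4438724  -3.48671672]
0.13938992680935813 -0.001533049210319673 -8.473143411702585
```

View pics/wrist8.png

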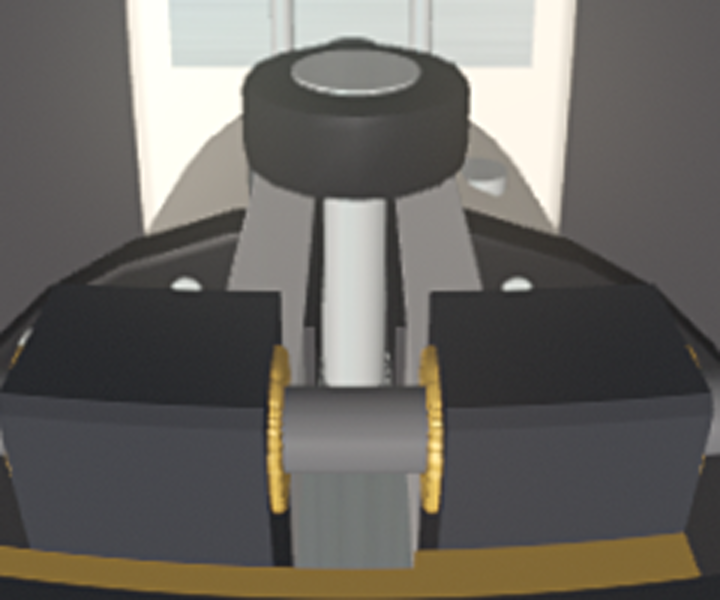

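Emit:
move_arm(
  rows="0 -3 0 0 0 0; 0 -1 0 0 0 0; 0 0 0 0 0 0",
)

```text
time_s: 14.0
ee_pos: [0.4713, 0.2782, 0.329]
eef_rot: [3.123, -0.005, 1.261]
force: [9.5, -1.5, -4.3]
grip_width: 0.0109
```

```bash
cat >> h.py <<'E'
AX=np.array([.6053,.2341])
def st():
    o=sensors.get_obs();p=o['ee_pos'][:2]-AX
    # polar: radius and lever angle (grinder yaw -.308)
    r=np.hypot(*p);a=np.arctan2(-p[1],-p[0])+.308
    print('t',o['time_s'],'pos',o['ee_pos'].round(4),'rot',np.round(o['eef_rot'],3),'r',round(r,4),'ang',round(a,4),'toolyaw-rel',round(o['eef_rot'][2]-(np.pi/2-.308),4),'gw',round(o['grip_width'],4),'F',o['force'].round(1),'Fr',round(np.dot(o['force'][:2],p/r),1))
    return o
E
python3 -c "
from h import *
st()"
```

```text
t 14.0 pos [0.4713 0.2782 0.329 ] rot [ 3.123 -0.005  1.261] r 0.141 ang -0.0098 toolyaw-rel -0.0014 gw 0.0109 F [ 9.5 -1.5 -4.3] Fr -9.5
```

Emit:
move_arm(
  rows="0 -1 0 0.02 0 0; 0 -1 0 0.01 0 0; 0 0 0 0 0 0",
)

```text
time_s: 14.38
ee_pos: [0.4718, 0.2779, 0.3291]
eef_rot: [-3.137, -0.007, 1.26]
force: [11.0, -1.2, -3.2]
grip_width: 0.0109
```

```bash
python3 -c "
from h import *
st()"
```

```text
t 14.375 pos [0.4718 0.2779 0.3291] rot [-3.137 -0.007  1.26 ] r 0.1405 ang -0.0088 toolyaw-rel -0.0029 gw 0.0109 F [11.  -1.2 -3.2] Fr -10.8
```

Emit:
move_arm(
  rows="-8.4 -0.8 0 0.006 0 -0.06; -8.4 -0.8 0 0.006 0 -0.06; -8.4 -0.8 0 0.006 0 -0.06",
)

```text
time_s: 14.75
ee_pos: [0.4655, 0.2532, 0.3291]
eef_rot: [-3.13, -0.011, 1.444]
force: [11.3, 1.2, -4.5]
grip_width: 0.011
```

```bash
python3 -c "
from h import *
st()"
```

```text
t 14.75 pos [0.4655 0.2532 0.3291] rot [-3.13  -0.011  1.444] r 0.1411 ang 0.1723 toolyaw-rel 0.1811 gw 0.011 F [11.3  1.2 -4.5] Fr -11.1
```

Emit:
move_arm(
  rows="-8.4 -0.4 0 0 0 -0.06; -8.4 -0.5 0 0.002 0 -0.06; -8.4 -0.5 0 0.002 0 -0.06; -8.4 -0.5 0 0.002 0 -0.06; -8.4 -0.5 0 0.002 0 -0.06",
)

```text
time_s: 15.38
ee_pos: [0.4665, 0.2102, 0.3291]
eef_rot: [-3.141, -0.015, 1.752]
force: [10.6, 3.2, -3.6]
grip_width: 0.0106
```

```bash
python3 -c "
from h import *
st()"
```

```text
t 15.375 pos [0.4665 0.2102 0.3291] rot [-3.141 -0.015  1.752] r 0.1408 ang 0.4786 toolyaw-rel 0.4894 gw 0.0106 F [10.6  3.2 -3.6] Fr -11.0
```

Emit:
move_arm(
  rows="-8.4 -0.5 0 0.004 0 -0.06; -8.4 -0.5 0 0.004 0 -0.06; -6 -0.5 0 0.004 0 -0.045; 0 -0.3 0 0.002 0 0",
)

```text
time_s: 15.88
ee_pos: [0.4729, 0.1874, 0.3291]
eef_rot: [-3.142, -0.016, 1.922]
force: [10.9, 1.4, -5.3]
grip_width: 0.0105
```

```bash
python3 -c "
from h import *
o=st()
print('marker ang', np.arctan2(-(.1919-.2341),-(.5034-.6053))+.308)
c=camera('wrist');pickle.dump((c,o),open('wrist9.pkl','wb'));cv2.imwrite('pics/wrist9.png',cv2.resize(c['color'][200:400,160:400],None,fx=3,fy=3,interpolation=cv2.INTER_CUBIC))
c=camera('top');pickle.dump((c,o),open('top9.pkl','wb'));cv2.imwrite('pics/top9.png',cv2.resize(c['color'][100:230,130:270],None,fx=4.5,fy=4.5,interpolation=cv2.INTER_CUBIC))
c=camera('side');cv2.imwrite('pics/side9.png',cv2.resize(c['color'][120:240,210:350],None,fx=5,fy=5,interpolation=cv2.INTER_CUBIC))
"
```

```text
t 15.875 pos [0.4729 0.1874 0.3291] rot [-3.142 -0.016  1.922] r 0.1404 ang 0.6471 toolyaw-rel 0.6594 gw 0.0105 F [10.9  1.4 -5.3] Fr -10.7
marker ang 0.7006290363062802
```

View pics/wrist9.png

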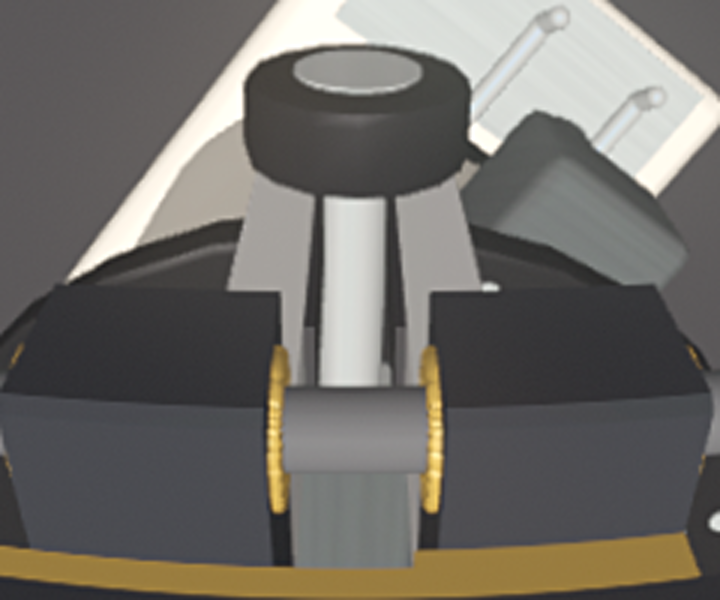

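View pics/side9.png

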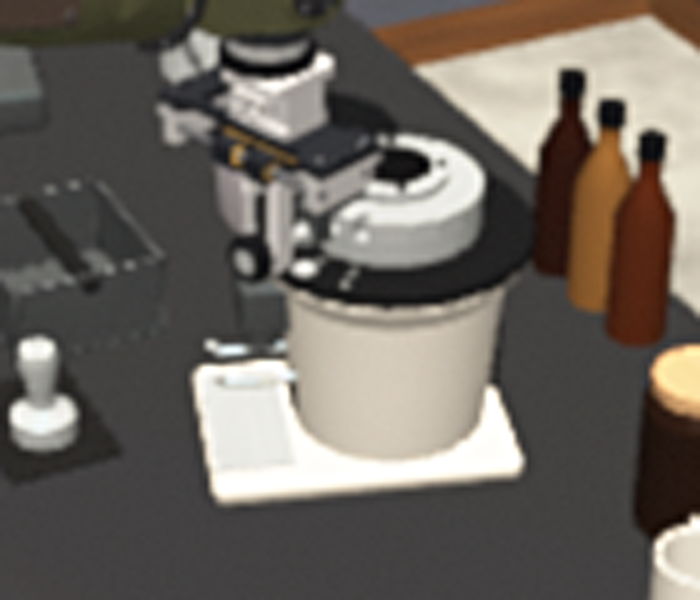

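Emit:
move_arm(
  rows="-3 -0.5 0 0.002 -0.008 -0.022; -2 -0.5 0 0.002 -0.006 -0.015; 0 -0.3 0 0 0 0",
)

```text
time_s: 16.4
ee_pos: [0.4752, 0.1833, 0.3291]
eef_rot: [3.137, -0.001, 1.959]
force: [10.7, 0.8, -5.4]
grip_width: 0.0109
```

```bash
python3 -c "
from h import *
o=st()
"
```

```text
t 16.4 pos [0.4752 0.1833 0.3291] rot [ 3.137e+00 -1.000e-03  1.959e+00] r 0.1397 ang 0.6805 toolyaw-rel 0.6967 gw 0.0109 F [10.7  0.8 -5.4] Fr -10.3
```

Emit:
move_arm(
  rows="0 0 0 0 0 0; 0 0 0 0 0 0; 0 0 0 0 0 0; 0 0 0 0 0 0; 0 0 0 0 0 0",
  grip=0,
)

```text
time_s: 17.02
ee_pos: [0.478, 0.183, 0.3294]
eef_rot: [3.126, 0.003, 1.957]
force: [4.8, -1.5, -1.8]
grip_width: 0.0469
```

```bash
python3 -c "
from h import *
o=st()
c=camera('wrist');pickle.dump((c,o),open('wrist10.pkl','wb'));cv2.imwrite('pics/wrist10.png',cv2.resize(c['color'][200:400,160:400],None,fx=3,fy=3,interpolation=cv2.INTER_CUBIC))
"
```

```text
t 17.025 pos [0.478  0.183  0.3294] rot [3.126e+00 3.000e-03 1.957e+00] r 0.1371 ang 0.6898 toolyaw-rel 0.6946 gw 0.0469 F [ 4.8 -1.5 -1.8] Fr -3.9
```

View pics/wrist10.png

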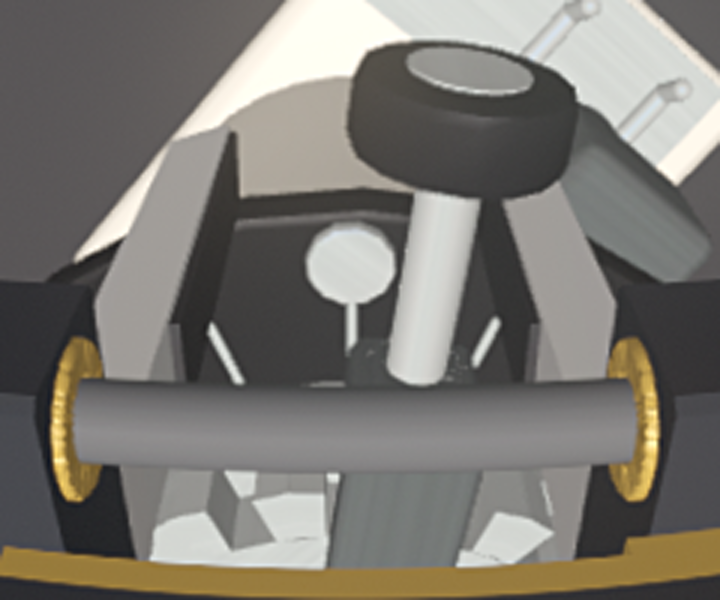

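The opening right finger was still behind the knob and dragged the lever back a little. I'll regrip, then ease the pin into the slot before opening.

Emit:
move_arm(
  rows="0 0 0 0 0 0; 0 0 0 0 0 0; 0 0 0 0 0 0; 0 0 0 0 0 0; 0 0 0 0 0 0; 0 0 0 0 0 0",
  grip=-1,
  newtons=45,
)

```text
time_s: 17.82
ee_pos: [0.479, 0.1841, 0.3296]
eef_rot: [3.12, 0.002, 1.957]
force: [6.4, 2.2, -3.0]
grip_width: 0.0113
```

```bash
python3 -c "
from h import *
o=st()
c=camera('wrist');pickle.dump((c,o),open('wrist11.pkl','wb'));cv2.imwrite('pics/wrist11.png',cv2.resize(c['color'][200:400,160:400],None,fx=3,fy=3,interpolation=cv2.INTER_CUBIC))
"
```

```text
t 17.825 pos [0.479  0.1841 0.3296] rot [3.120e+00 2.000e-03 1.957e+00] r 0.1358 ang 0.6852 toolyaw-rel 0.6947 gw 0.0113 F [ 6.4  2.2 -3. ] Fr -6.7
```

View pics/wrist11.png

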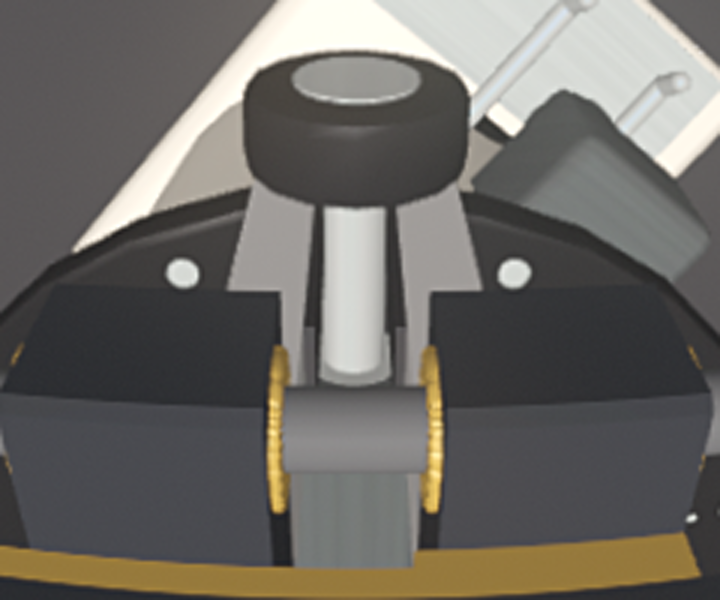

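Emit:
move_arm(
  rows="0 2 0 0.003 0 0; 0 2 0 0.003 0 0; 0 0 0 0.003 0 0",
)

```text
time_s: 18.25
ee_pos: [0.4836, 0.1859, 0.3296]
eef_rot: [3.126, 0.003, 1.957]
force: [5.7, 3.2, -3.1]
grip_width: 0.0106
```

```bash
python3 -c "
from h import *
o=st()
c=camera('wrist');pickle.dump((c,o),open('wrist12.pkl','wb'));cv2.imwrite('pics/wrist12.png',cv2.resize(c['color'][200:400,160:400],None,fx=3,fy=3,interpolation=cv2.INTER_CUBIC))
"
```

```text
t 18.25 pos [0.4836 0.1859 0.3296] rot [3.126e+00 3.000e-03 1.957e+00] r 0.1309 ang 0.685 toolyaw-rel 0.6945 gw 0.0106 F [ 5.7  3.2 -3.1] Fr -6.5
```

Emit:
move_arm(
  rows="0 2 0 0 0 0; 0 2 0 0 0 0; 0 0 0 0 0 0",
)

```text
time_s: 18.68
ee_pos: [0.4855, 0.1867, 0.3296]
eef_rot: [3.133, 0.003, 1.957]
force: [3.4, 2.2, 0.4]
grip_width: 0.011
```

```bash
python3 -c "
from h import *
o=st()
c=camera('wrist');pickle.dump((c,o),open('wrist12.pkl','wb'));cv2.imwrite('pics/wrist12.png',cv2.resize(c['color'][200:400,160:400],None,fx=3,fy=3,interpolation=cv2.INTER_CUBIC))
"
```

```text
t 18.675 pos [0.4855 0.1867 0.3296] rot [3.133e+00 3.000e-03 1.957e+00] r 0.1288 ang 0.6847 toolyaw-rel 0.6946 gw 0.011 F [3.4 2.2 0.4] Fr -4.0
```

View pics/wrist12.png

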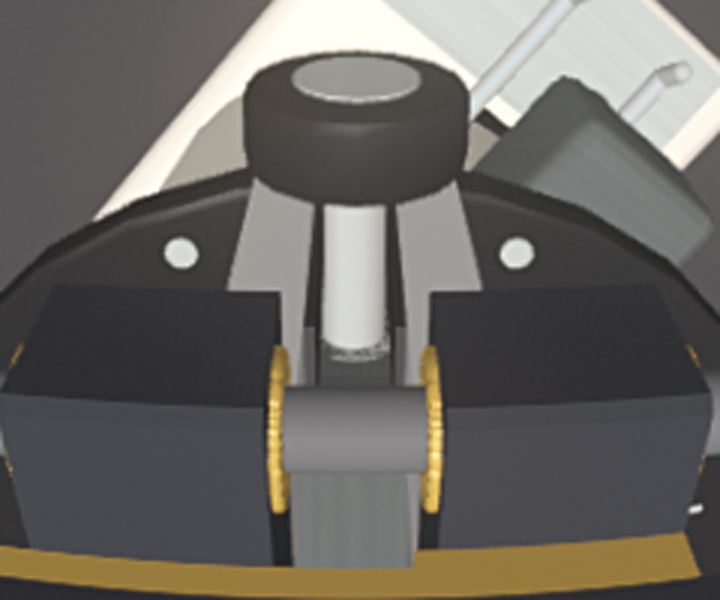

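Emit:
move_arm(
  rows="0 1 0 0 0 0; 0 2 0 0 0 0; 0 1 0 0 0 0; 0 0 0 0 0 0",
  grip=-0.5,
)

```text
time_s: 19.23
ee_pos: [0.4897, 0.1884, 0.3295]
eef_rot: [3.133, 0.003, 1.958]
force: [-0.4, -0.8, -0.7]
grip_width: 0.0235
```

```bash
python3 -c "
from h import *
o=st()
c=camera('wrist');pickle.dump((c,o),open('wrist13.pkl','wb'));cv2.imwrite('pics/wrist13.png',cv2.resize(c['color'][200:400,160:400],None,fx=3,fy=3,interpolation=cv2.INTER_CUBIC))
"
```

```text
t 19.225 pos [0.4897 0.1884 0.3295] rot [3.133e+00 3.000e-03 1.958e+00] r 0.1243 ang 0.6846 toolyaw-rel 0.6947 gw 0.0235 F [-0.4 -0.8 -0.7] Fr 0.6
```

View pics/wrist13.png

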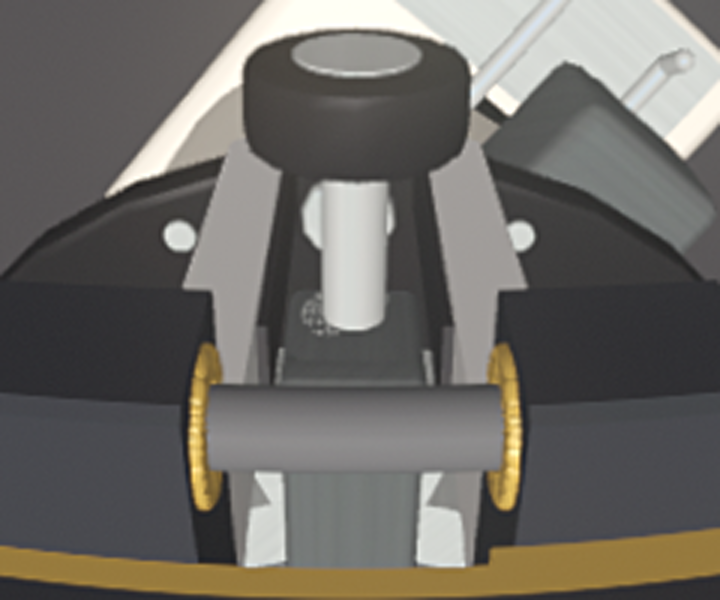

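Emit:
move_arm(
  rows="0 0 0 0 0 0; 0 0 0 0 0 0; 0 0 -5 0 0 0; 0 0 -20 0 0 0; 0 0 -30 0 0 0; 0 -10 -30 0 0 0; 0 -20 -20 0 0 0; 0 -10 0 0 0 0; 0 0 0 0 0 0",
  grip=0,
)

```text
time_s: 20.4
ee_pos: [0.4504, 0.1727, 0.438]
eef_rot: [3.133, 0.003, 1.957]
force: [-0.2, 1.0, 1.4]
grip_width: 0.0469
```

```bash
python3 -c "
from h import *
o=st()
c=camera('wrist');pickle.dump((c,o),open('wrist14.pkl','wb'));cv2.imwrite('pics/wrist14.png',cv2.resize(c['color'][200:400,160:400],None,fx=3,fy=3,interpolation=cv2.INTER_CUBIC))
"
```

```text
t 20.4 pos [0.4504 0.1727 0.438 ] rot [3.133e+00 3.000e-03 1.957e+00] r 0.1666 ang 0.6852 toolyaw-rel 0.6947 gw 0.0469 F [-0.2  1.   1.4] Fr -0.1
```

View pics/wrist14.png

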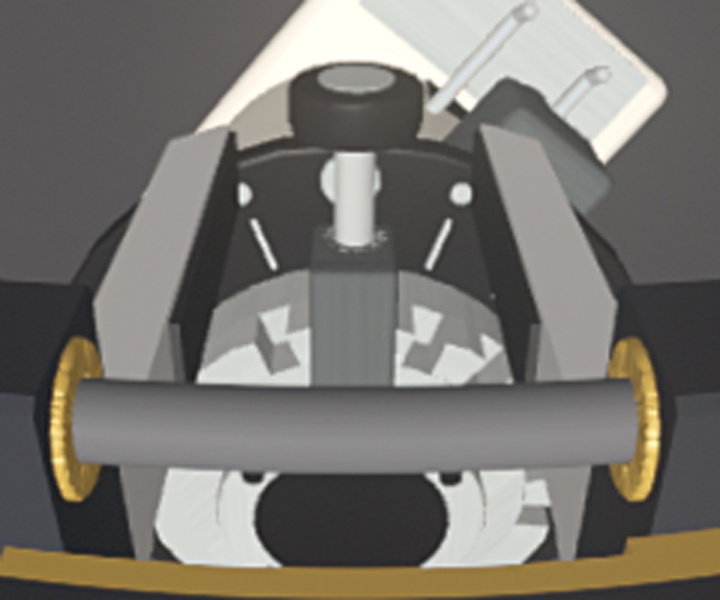

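Emit:
move_arm(
  rows="-20 -20 0 0 0 0; -35 -22 0 0 0 0; -35 -22 0 0 0 0; -35 -22 0 0 0 0; -35 -22 0 0 0 0; -35 -22 0 0 0 0; -35 -20 0 0 0 0; -20 -10 0 0 0 0; -10 0 0 0 0 0; 0 0 0 0 0 0",
)

```text
time_s: 21.7
ee_pos: [0.4028, -0.1372, 0.4285]
eef_rot: [-3.138, -0.004, 1.959]
force: [-0.2, 0.3, 0.4]
grip_width: 0.047
```

```bash
python3 -c "
from h import *
o=st()
for n in ['top','side']:
    c=camera(n);pickle.dump((c,o),open(n+'15.pkl','wb'));cv2.imwrite(f'pics/{n}15f.png',c['color'])
    im=c['color'][100:230,130:260] if n=='top' else c['color'][135:225,235:335]
    cv2.imwrite(f'pics/{n}15.png',cv2.resize(im,None,fx=5 if n=='top' else 6,fy=5 if n=='top' else 6,interpolation=cv2.INTER_CUBIC)[:600])
"
```

```text
t 21.7 pos [ 0.4028 -0.1372  0.4285] rot [-3.138 -0.004  1.959] r 0.4229 ang 1.3796 toolyaw-rel 0.6958 gw 0.047 F [-0.2  0.3  0.4] Fr -0.2
```

View pics/top15.png

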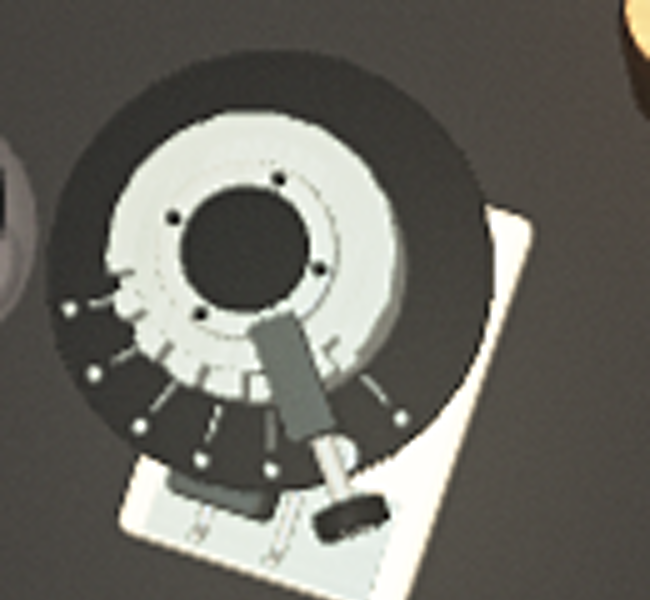

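View pics/side15.png

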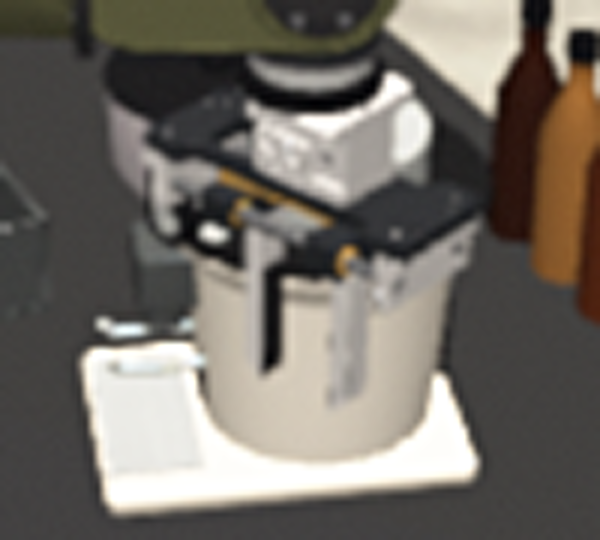

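View pics/top15f.png

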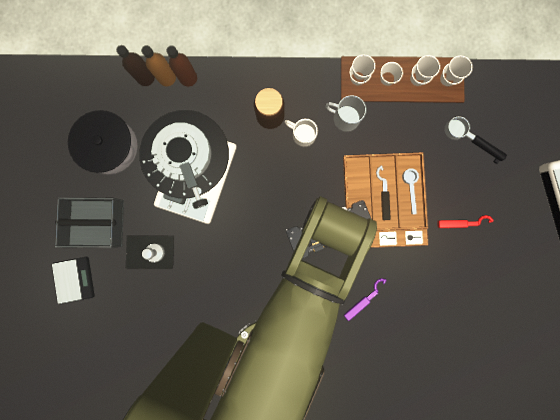

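Run:
```python
from h import *
for n,k,hs in[('top0',(160,522),(187,440)),('top15',(350,518),(320,437))]:
    c,o=load(n)
    for q in(k,hs):
        p=atz(c,130+q[0]/5,100+q[1]/5,.27)[:2]-AX; print(n,np.hypot(*p),np.arctan2(-p[1],-p[0])+.308)
a=load('top0')[0]['color'][100:230,130:260];b=load('top15')[0]['color'][100:230,130:260]
x=[cv2.resize(i[70:115,10:100],None,fx=8,fy=8,interpolation=cv2.INTER_CUBIC)[:290] for i in(a,b)]
cv2.imwrite('pics/cmp.png',np.vstack(x))
```

```text
top0 0.14763831573898709 0.03003190923825727
top0 0.10324813090838987 0.03399112278591182
top15 0.15011479123547905 0.6997665200520149
top15 0.10523405426986893 0.7054238941569805
```

View pics/cmp.png

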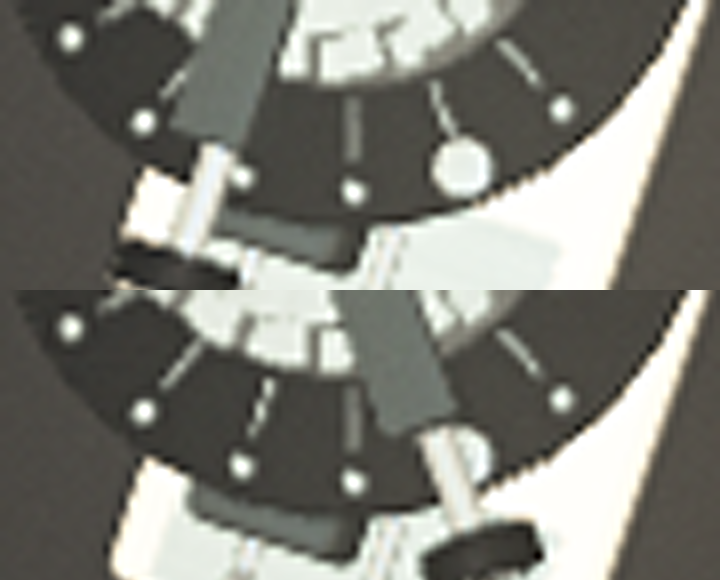

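Run:
```python
from h import *
for n,k,h in[('wrist6',(370,100),(370,225)),('wrist7',(352,225),(352,368)),('wrist14',(355,152),(355,243))]:
    c,o=load(n)
    a,b=[atz(c,160+q[0]/3,200+q[1]/3,.258,o)[:2] for q in(k,h)]
    print(n,np.linalg.norm(a-b),np.hypot(*(a-AX)),np.hypot(*(b-AX)))
im=[cv2.resize(load(n)[0]['color'][225:295,235:320],None,fx=4.2,fy=4.2,interpolation=cv2.INTER_CUBIC) for n in('wrist6','wrist14')]
cv2.imwrite('pics/cmp2.png',np.hstack(im))
```

```text
wrist6 0.031474779940253904 0.13385007691374187 0.10238388890972533
wrist7 0.030512743860334982 0.1319822228754911 0.10148241409126345
wrist14 0.030419329644773355 0.13172508657433943 0.10131168035787698
```

View pics/cmp2.png

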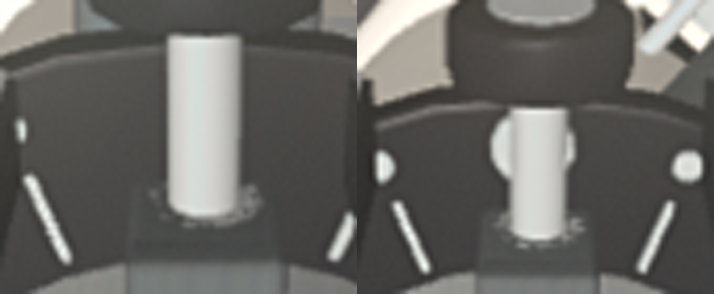

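Run:
```python
from h import *
c,o=load('wrist4')
f=atz(c,278,161,.024,o);b=atz(c,278,241,.024,o);m=(f+b)/2
C=np.array([.5265,-.3595]);a=.05;d=m[:2]-C;print('lane x,y',d@[np.cos(a),np.sin(a)],d@[-np.sin(a),np.cos(a)],'yaw',np.arctan2(*(f-b)[1::-1]),'top z',dep(c,278,180,o)[2],dep(c,278,230,o)[2])
print(ctrl.hand_in())
```

```text
lane x,y -0.03654068339048891 -0.00021830454876152787 yaw 0.04877214545273156 top z 0.02407403344902681 0.02331518924540149
the job is handed in; nothing more can be done
None
```

I put the spanner in its lane and set the lever at the raised button's slot with the pin home, then handed the job in at about 22 s of robot time. `hand_in` gives no verdict.

- **Spanner:** It lies flat in the middle lane, the one labelled with the hook spanner. It is about 37 mm from the lane's middle and on the centre line (about 0 mm off). It is aligned with the lane to within about 0.01 rad. The top of the grip reads 24 mm up, which fits an 18 mm grip on the 6 mm floor.
- **Lever:** I drew the plunger out about 14–15 mm and swung the lever to the slot at +0.698. The last top view puts the lever at about 0.70 rad, and the wrist view shows the button centred under the shaft.
- **Pin:** The bare shaft measures the same length as before I moved it, to within about 1 mm (30.4 mm against 30.5–31.5 mm). A pin riding on the rim would show about 10 mm more.
- **What went wrong:** On the first release, one finger was still behind the knob and dragged the lever back a little. I gripped again, brought it back to the slot, eased the pin in, moved the fingers clear of the knob and let go.
- **Rest of the counter:** The gripper was well clear of everything at the end, and by eye nothing else had moved in the last top view. The tamper's label and the upper part of the scoop's lane were only partly visible past the arm. My last side view did not show the lever, because the arm was in the way.

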